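# Open the filler cap of a spray tank whose thread hand is unknown

### The arm

A 6-joint arm with a two-finger parallel gripper is mounted at the origin on a cart in front of the work surface, level with it; the furniture and walls round the work are solid. World frame = base frame: x ahead of the robot, y to its left, z up, the work surface at z = 0. Lengths are in m, angles in degrees, forces in N, time in s.
With the tool pointing down it reaches from about 0.4 to 0.825 m from the base axis. Payload 7 kg.
Tool frame: the origin (TCP) lies midway between the tips of the shut fingers; the grasp point (between the pads) lies 19 mm behind it; z points along the fingers, x is the direction in which the jaws open and shut, and the axes are right-handed (so a half turn about z gives the same grasp; the last joint's range is limited). The gripper opens to 88 mm and grips with 3 to 60 N. Pads are 19 mm wide; open, the fingers measure 130 mm over their backs; the gripper's body (78 mm by 193 mm) begins 47 mm behind the grasp point.
Start: joints at [-58.092, 20.546, 0.682, 0, -70.136, -16.507], TCP at [0.179, -0.651, 0.205] pointing down, gripper open.
Joint ranges: [-176.03, 176.03], [-82.01, 121.73], [-58.28, 71.71], [-173.87, 95.51], [-174.79, -0.11], [-173.66, 173.66]. Speed limits (degrees/s): [136.94, 136.94, 172.46, 180, 180, 180].

### API

Orientations are given as [roll, pitch, yaw] about the fixed x, y, z axes, in that order (R = Rz(yaw) Ry(pitch) Rx(roll)).
In Python, from plant import * gives the robot as it stands. The module is installed in compiled form; this text tells all that it offers.
- The arm moves only by the shell command python3 -m pendant 'ROWS' [OPENING]. ROWS is JSON, a list that holds one entry, the list of rows, each a list of 6 numbers: the shift along the world's x, y, z in mm, then the turn, a rotation vector about the world's x, y, z in degrees. A call has 1 to 10 rows; each row is the pose to reach, as a shift and turn from the pose commanded when the call began; what a row does not reach only later rows make up. A row lasts 1/8 s, in which the tool goes at most 62.5 mm and 10.7 degrees, less where a joint would pass 70% of its speed; a pose out of reach is approached as far as the arm can. A call with a gripper value outside its range is refused whole. OPENING is the closure, from -1 (fully open) to 1 (shut), set as the call begins (- or left out, the last holds). The fingers move at their own pace and stop on an object; the grip force is fixed at half the most. Time passes only in rows, so rows that repeat a pose let the fingers close. It gives the time, the measured TCP pose, the force and the opening at its end, in the units of the state.
- get_obs(): the state, without advancing time (a new reading comes with each control period).
- snapshot(name): name is "side" or "top"; returns a dict with "pixels" (480x640x3 uint8, red, green, blue), "depth" (480x640 float32, m along the optical axis (not along the pixel's ray), 0 where there is no reading), "fx", "fy", "cx", "cy" (pixels), "pose" (4x4, takes a point from camera to world coordinates). Camera axes: x right, y down, z forward; pixel columns grow to the right and rows downward; lengths in m; the calibration is good to about 2 mm. A picture is of the moment at which its call begins.
- close_job(): hands the job in, once; it reports no verdict.
The state is a dict: "clock": time; "joint_pos": joint angles; "qvel": joint speeds; "tau": joint torques, N m; "tool_pos": TCP position; "orientation": TCP orientation; "force": force on the tool from outside, world axes, zero at the start; "moment": the same for the moment, N m; "opening": finger opening in m.
Only numpy, scipy, OpenCV 4.12 (cv2) and the standard library are available. Lean on these libraries where they do the work, as an engineer would, in place of code of your own. Each camera call takes 0.05 s, during which the arm holds its last target. There are 200 camera calls.

### The job

The pressing-spray tank on the counter is to be refilled. First let off its pressure: press the brass relief plunger right down to its stop and let it spring back up. Then find out which way the red filler cap unscrews (some are left-handed: if it stops short one way, try the other), lift it off and finish while still holding it in the gripper, level, straight above the filler opening and about 8 cm clear of it; leave the other things on the counter where they are.

Things in the scene. Friction and masses are not known exactly. Their poses are not given: they have to be found in the camera images.
- cap_grip (a point): middle of the grip bar of the loose red filler cap (about 90 g), on the cap's axis. The cap is a disc 64 mm across and 8 mm thick; upright on it stands the bar, 46 mm long (this point's x), 14 mm wide (y), rising 28 mm above the disc. This point is 22 mm above the disc's underside, 14 mm below the bar's top; z up. It starts seated, bar along the tank's x to within 0.05 rad
- cap: the same cap; origin: centre of its disc's underside. Lugs under the bar's ends lock below the neck's rim. Turned about 55 degrees (48 to 62) the opening way it is free to lift; an end stop follows at 65. The wrong way it stops firmly after about 10 and stays locked (1.5 mm of vertical play). Which way opens, seen from above, changes from time to time and is not visible. It turns easily
- filler (a point): centre of the filler opening, at the top rim of the steel neck (60 mm across, 36 mm tall) on the tank, 116 mm above the counter; the seated cap's disc rests on it and its 12 mm deep plug goes inside. z up; x and y are the tank's
- tank: the fixed blue tank, 110 mm (x) by 190 mm (y) by 80 mm tall; origin: centre of its underside, z up. The neck stands on it 45 mm from the middle towards its +y, the relief plunger 45 mm towards its -y
- plunger_top (a point): centre of the top face of the brass relief plunger's head (30 mm across), 117 mm above the counter when up, 90 mm from the filler's centre along the tank's -y; it goes down with the plunger
- plunger (a joint): travel of the relief plunger in m: 0 up, 0.008 fully down at its stop. A spring holds it up; it takes about 2 N to start and 7 N at the stop, and springs back by itself
- button_box_mid (a point): centre of a loose white and blue cardboard box, 55x85x30 mm, lying on the counter; a bystander
- thread_red_mid (a point): centre of a loose spool of red thread, 28 mm across and 48 mm tall, standing; a bystander
- thread_navy_mid (a point): centre of a loose spool of navy thread, 28 mm across and 48 mm tall, standing; a bystander
Mind the look-alikes: they are no part of the job. There is more than one size of the cap; the job needs the larger.

How it is judged:
By the outcome, as a careful person would: the job done as asked, in the order asked, and still so for the second after the job is handed in, while the arm keeps its last pose, push and grip.
It also fails if it takes over 54 s, if anything falls off the work surface, if the arm or the gripper's body presses on something with over 40 N, if the wrist force passes 120 N, or if a joint passes its speed limit or range.

## Working session

There is one attempt and no reset: what is moved stays moved. The work goes in short steps, Python scripts to look and compute and a shell command to move; the robot and the scene stay as the last step left them, time stands still between calls to the robot, and variables do not carry over. Pictures are saved under pics/ and viewed, about 8 in all and at most 12, crops included, and the job is handed in when it is done.

```bash
mkdir -p pics
cat > h.py <<'E'
from plant import *
import numpy as np, cv2
def snap(n,f):
    s=snapshot(n); cv2.imwrite('pics/'+f+'.png',s['pixels'][:,:,::-1]); np.savez('pics/'+f+'.npz',**s); return s
def pt(s,u,v,d=None):
    d=s['depth'][int(v),int(u)] if d is None else d
    p=s['pose']@np.array([(u-s['cx'])/s['fx']*d,(v-s['cy'])/s['fy']*d,d,1]); return p[:3]
def onz(s,u,v,z):
    o=s['pose'][:3,3]; r=s['pose'][:3,:3]@np.array([(u-s['cx'])/s['fx'],(v-s['cy'])/s['fy'],1]); return o+r*(z-o[2])/r[2]
E
python3 - <<'E'
from h import *
print(get_obs())
for n in('top','side'):
    s=snap(n,n+'0'); print(n,s['pose'].round(3),s['fx'])
E
```

```text
{'clock': 0.0, 'joint_pos': array([-5.80910256e+01,  2.05900691e+01,  6.33643296e-01, -2.05190597e-02,
       -7.01326346e+01, -1.65066059e+01]), 'qvel': array([ 0.01321255,  0.0907051 ,  0.0212033 , -0.01717563,  0.06694447,
        0.05606724]), 'tau': array([-5.86418191e-04, -5.82717741e+01,  2.93056029e+01,  6.99729234e+00,
        6.87827225e-03, -1.08739914e-04]), 'tool_pos': array([ 0.17911781, -0.6502745 ,  0.20383586]), 'orientation': array([-1.79993187e+02, -9.08709932e-02,  1.05395375e+02]), 'force': array([-0.1788564 , -0.46764694, -1.0912405 ]), 'moment': array([-0.03687848,  0.01384542, -0.0071583 ]), 'opening': 0.08796589948328615}
top [[-0.02  -0.991  0.131  0.431]
 [-0.999  0.024  0.028 -0.078]
 [-0.031 -0.131 -0.991  1.098]
 [ 0.     0.     0.     1.   ]] 545.6466297613492
side [[ 0.999  0.025 -0.029  0.592]
 [ 0.036 -0.349  0.936 -1.084]
 [ 0.013 -0.937 -0.35   0.491]
 [ 0.     0.     0.     1.   ]] 581.5508297593609
```

View pics/top0.png

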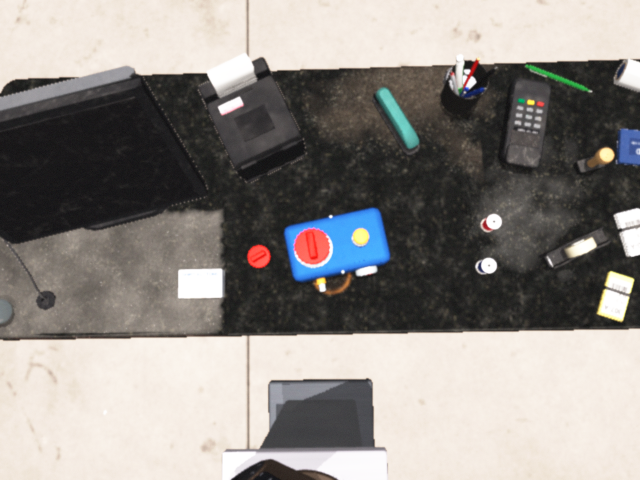

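View pics/side0.png

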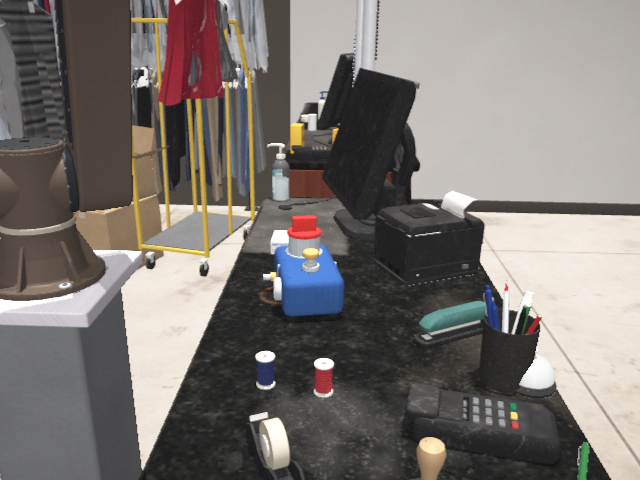

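Candidates: the red cap on the tank at top (313,247), about 36 px across (≈64 mm, seated on the neck), and the red cap on the counter at (259,257), about 23 px (the small look-alike). The brass plunger is at (361,237). Next I confirm this in an enlarged crop and measure.

Run:
```python
from h import *
s=dict(np.load('pics/top0.npz')); 
c=s['pixels'][195:300,235:400,::-1]; cv2.imwrite('pics/crop.png',cv2.resize(c,None,fx=4.8,fy=4.8,interpolation=cv2.INTER_CUBIC))
t=dict(np.load('pics/side0.npz'))
hsv=cv2.cvtColor(s['pixels'],cv2.COLOR_RGB2HSV)
d=s['depth']; v,u=np.mgrid[:480,:640]
P=np.stack([(u-s['cx'])/s['fx']*d,(v-s['cy'])/s['fy']*d,d,np.ones_like(d)],-1)@s['pose'].T
P=P[...,:3]
red=((hsv[...,0]<8)|(hsv[...,0]>172))&(hsv[...,1]>150)&(hsv[...,2]>80)
r=red&(u>288)&(u<340)&(v>222)&(v<275)
z=P[r][:,2]; print('red z hist',np.histogram(z,bins=8))
bar=P[r&(P[...,2]>.137)]; print('bar',bar.mean(0),len(bar), cv2.minAreaRect(bar[:,:2].astype(np.float32)*1000))
disc=P[r&(P[...,2]<.137)]; print('disc',cv2.minEnclosingCircle(disc[:,:2].astype(np.float32)*1000),disc.mean(0))
yel=(hsv[...,0]>15)&(hsv[...,0]<35)&(hsv[...,1]>80)&(u>345)&(u<378)&(v>222)&(v<252)
q=P[yel&(P[...,2]>.1)]; print('plunger',q.mean(0),len(q),cv2.minEnclosingCircle(q[:,:2].astype(np.float32)*1000))
sm=red&(u>240)&(u<275)&(v>240)&(v<275); print('small',P[sm].mean(0),cv2.minEnclosingCircle(P[sm][:,:2].astype(np.float32)*1000))
blue=(hsv[...,0]>100)&(hsv[...,0]<125)&(hsv[...,1]>150)&(u>275)&(u<400)&(v>200)&(v<290)&(abs(P[...,2]-.08)<.008)
print('tank',cv2.minAreaRect(P[blue][:,:2].astype(np.float32)*1000))
```

```text
red z hist (array([905,   0,   0,   0,   0,   0,   0,   3]), array([0.11734708, 0.2399777 , 0.36260831, 0.48523893, 0.60786955,
       0.73050016, 0.85313078, 0.97576139, 1.09839201]))
bar [ 0.53304379 -0.02951817  0.16388151] 212 ((492.1158752441406, -44.689353942871094), (136.9668426513672, 20.534927368164062), 20.303041458129883)
disc ((534.9899291992188, -28.70238494873047), 31.151641845703125) [ 0.5338751  -0.02884929  0.12315232]
plunger [ 0.55152244 -0.11650613  0.11553303] 187 ((551.5936889648438, -116.79998779296875), 14.010299682617188)
small [0.52858399 0.08430195 0.01306663] ((529.799560546875, 86.43004608154297), 24.98320198059082)
tank ((543.4188232421875, -72.7533187866211), (106.18739318847656, 186.16574096679688), 11.13673210144043)
```

View pics/crop.png

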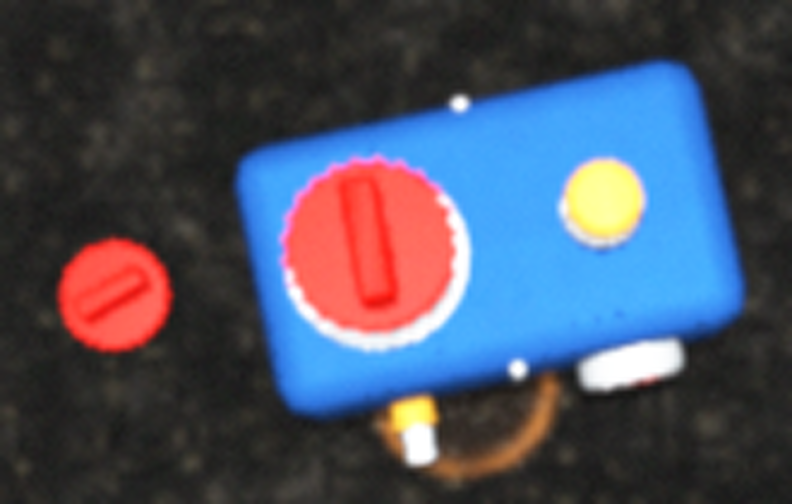

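The crop confirms it: the large cap is on the neck at crop (370,245), bar along the tank's x. The small look-alike is at (115,295). The plunger is at (602,200). Filler ≈ (0.534,-0.029), plunger ≈ (0.552,-0.117), tank yaw ≈ 11.1°; three measurements agree. Moving above the plunger, shut.

```bash
python3 -m pendant '[[[35,50,0,0,0,0],[70,100,0,0,0,-2],[105,150,0,0,0,-4.3],[140,200,0,0,0,-4.3],[175,250,0,0,0,-4.3],[210,300,0,0,0,-4.3],[245,350,0,0,0,-4.3],[280,400,0,0,0,-4.3],[315,450,0,0,0,-4.3],[350,500,-20,0,0,-4.3]]]' 1; python3 -m pendant '[[[23,34,-40,0,0,0],[23,34,-50,0,0,0],[23,34,-50,0,0,0],[23,34,-50,0,0,0]]]'; python3 -c "
from h import *
print(get_obs()); snap('top','t1')
s=snap('side','s1'); cv2.imwrite('pics/s1c.png',cv2.resize(s['pixels'][190:330,220:400,::-1],None,fx=4,fy=4))"
```

```text
clock: 1.35
tool_pos: [0.5302, -0.1502, 0.1865]
orientation: [179.8, 0.0, 101.1]
force: [1.3, -1.3, 0.2]
opening: 0.0006
clock: 1.85
tool_pos: [0.5515, -0.1189, 0.1363]
orientation: [179.9, 0.0, 101.1]
force: [-1.0, -0.3, 0.2]
opening: 0.0005
{'clock': 1.85, 'joint_pos': array([ 7.72272799e+00,  1.32991837e+01, -1.90691905e+01,  2.21070293e-02,
       -5.75609953e+01, -8.66790430e+01]), 'qvel': array([-0.28385734, -0.53061956,  0.26609059, -0.10739145,  0.15616211,
       -0.06553975]), 'tau': array([ 4.06500818e-01, -4.40924299e+01,  2.58528328e+01,  6.14962935e+00,
       -7.54514127e-02,  3.88616638e-03]), 'tool_pos': array([ 0.55146948, -0.11890257,  0.13629501]), 'orientation': array([1.79930572e+02, 2.27322159e-02, 1.01055518e+02]), 'force': array([-0.95438929, -0.27673198,  0.23353029]), 'moment': array([-0.04595682, -0.04378713,  0.02803634]), 'opening': 0.0005222628352800396}
```

View pics/s1c.png

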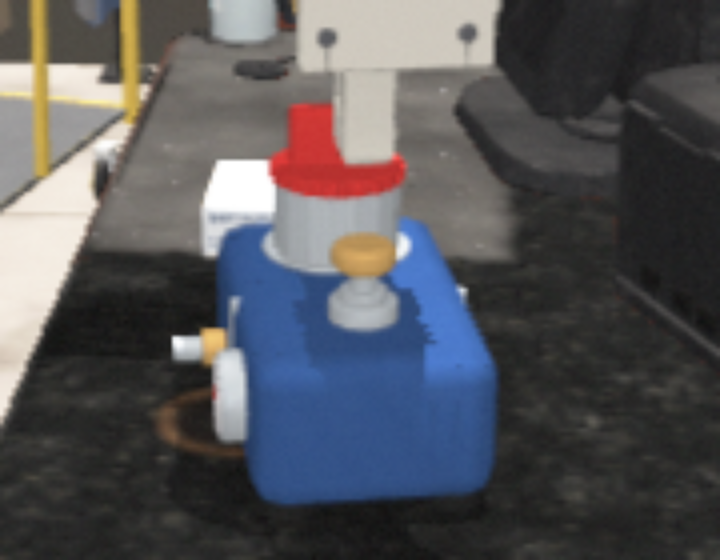

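The finger tip (crop 365,160) stands right above the plunger head (363,255). Pressing now in small steps.

```bash
python3 -m pendant '[[[0,1,-10,0,0,0],[0,1,-17,0,0,0],[0,1,-20,0,0,0],[0,1,-23,0,0,0],[0,1,-25,0,0,0],[0,1,-26,0,0,0],[0,1,-26,0,0,0]]]'; python3 -m pendant '[[[0,0,-1,0,0,0],[0,0,-1,0,0,0]]]';python3 -m pendant '[[[0,0,-1,0,0,0],[0,0,-1,0,0,0]]]'
```

```text
clock: 2.82
tool_pos: [0.5513, -0.117, 0.1093]
orientation: [180.0, -0.0, 101.1]
force: [0.2, -0.5, -0.7]
opening: 0.0006
clock: 3.08
tool_pos: [0.5513, -0.1171, 0.1083]
orientation: [-180.0, -0.0, 101.1]
force: [0.6, -0.1, 0.1]
opening: 0.0003
clock: 3.32
tool_pos: [0.5512, -0.1171, 0.1072]
orientation: [-180.0, -0.0, 101.1]
force: [-0.7, 0.2, 0.7]
opening: 0.0003
```

No reaction force even though I'm at the nominal stop height, so I'll look before going on.

```bash
python3 -c "
from h import *
s=snap('side','s2'); t=snap('top','t2')
a=cv2.resize(s['pixels'][200:330,250:360,::-1],(400,473)); b=cv2.resize(t['pixels'][190:300,270:400,::-1],(400,473))
cv2.imwrite('pics/c2.png',np.hstack([a,b])); print(get_obs()['force'])"
```

```text
[-0.12538897 -0.41082464  0.15833404]
```

View pics/c2.png

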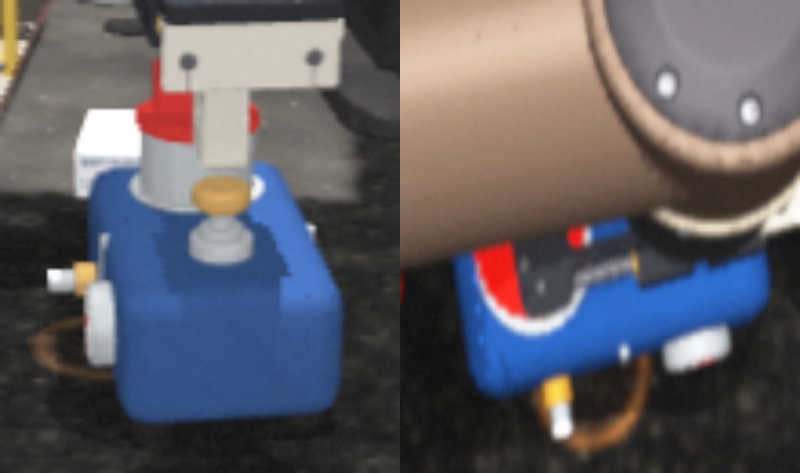

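```bash
python3 -c "
from h import *
s=dict(np.load('pics/s2.npz'));t=dict(np.load('pics/t2.npz'))
def pr(p):
    q=np.linalg.inv(s['pose'])@np.r_[p,1]; return (q[0]/q[2]*s['fx']+s['cx']).round(1),(q[1]/q[2]*s['fy']+s['cy']).round(1)
print('TCP px',pr([.5512,-.1171,.1072]),'plunger px',pr([.5517,-.1168,.117]))
for v in range(226,272,3): print(v,pt(s,311,v).round(4))
print([ (f(s['depth'][230:246,u:u+1]),u,pt(s,u,238).round(3)) for f in [np.median] for u in range(300,322,3)])
"
```

```text
TCP px (np.float64(309.7), np.float64(256.2)) plunger px (np.float64(310.0), np.float64(251.0))
226 [ 0.5537 -0.135   0.1703]
229 [ 0.5538 -0.1349  0.1648]
232 [ 0.5538 -0.1352  0.1594]
235 [ 0.5538 -0.1323  0.1528]
238 [ 0.5537 -0.1285  0.146 ]
241 [ 0.5538 -0.1297  0.1408]
244 [ 0.554  -0.1338  0.1367]
247 [ 0.5509 -0.0534  0.1007]
250 [ 0.5535 -0.1181  0.1195]
253 [ 0.5539 -0.1275  0.1174]
256 [ 0.5541 -0.1308  0.113 ]
259 [ 0.5538 -0.1223  0.1039]
262 [ 0.5538 -0.1196  0.097 ]
265 [ 0.5543 -0.1309  0.0959]
268 [ 0.5544 -0.1318  0.0905]
271 [ 0.5544 -0.132   0.0848]
[(np.float32(1.094427), 300, array([ 0.53 , -0.062,  0.121])), (np.float32(1.0336629), 303, array([ 0.539, -0.115,  0.141])), (np.float32(1.0096996), 306, array([ 0.545, -0.135,  0.148])), (np.float32(1.0120708), 309, array([ 0.55 , -0.133,  0.148])), (np.float32(1.0123757), 312, array([ 0.556, -0.131,  0.147])), (np.float32(1.0133576), 315, array([ 0.561, -0.131,  0.147])), (np.float32(1.1130662), 318, array([ 0.564, -0.04 ,  0.114])), (np.float32(1.445159), 321, array([0.562, 0.273, 0.002]))]
```

The side depth shows the finger tips at z≈0.134 while the reported TCP says 0.107. The tip is about 26 mm higher than reported, and the plunger head is still up at 0.118. I still have to go about 25 mm lower, where the gripper's long side (jaw axis, along y) could touch the cap. So I raise a little, turn 90° and look again.

```bash
python3 -m pendant '[[[0,0,15,0,0,10],[0,0,15,0,0,20],[0,0,15,0,0,30],[0,0,15,0,0,40],[0,0,15,0,0,50],[0,0,15,0,0,60],[0,0,15,0,0,70],[0,0,15,0,0,80],[0,0,15,0,0,90],[0,0,15,0,0,90]]]'; python3 -c "
from h import *
s=snap('side','s3'); print(get_obs()['joint_pos'])
cv2.imwrite('pics/c3.png',cv2.resize(s['pixels'][170:330,210:410,::-1],None,fx=4,fy=3.75))
for v in range(200,262,3): print(v,pt(s,304,v).round(3),pt(s,311,v).round(3),pt(s,317,v).round(3))"
```

```text
clock: 4.68
tool_pos: [0.5513, -0.1171, 0.1223]
orientation: [-180.0, 0.0, -169.0]
force: [0.3, -0.4, -0.0]
opening: 0.0004
[ 7.90429402e+00  1.40691457e+01 -2.00721669e+01  7.79905964e-05
 -5.58578048e+01  2.97454967e+00]
200 [ 0.542 -0.156  0.223] [ 0.554 -0.155  0.223] [ 0.564 -0.153  0.222]
203 [ 0.543 -0.159  0.218] [ 0.554 -0.157  0.218] [ 0.564 -0.152  0.217]
206 [ 0.541 -0.135  0.206] [0.526 0.546 0.002] [ 0.563 -0.127  0.204]
209 [ 0.541 -0.131  0.199] [ 0.552 -0.107  0.192] [ 0.563 -0.128  0.199]
212 [ 0.541 -0.128  0.193] [ 0.553 -0.122  0.191] [ 0.564 -0.131  0.194]
215 [ 0.541 -0.128  0.188] [ 0.553 -0.127  0.188] [ 0.563 -0.12   0.186]
218 [ 0.541 -0.13   0.183] [ 0.553 -0.125  0.182] [ 0.563 -0.123  0.181]
221 [ 0.541 -0.13   0.177] [ 0.553 -0.125  0.176] [ 0.564 -0.125  0.176]
224 [ 0.541 -0.132  0.173] [ 0.553 -0.128  0.172] [ 0.564 -0.127  0.172]
227 [ 0.541 -0.13   0.166] [ 0.553 -0.124  0.165] [ 0.564 -0.128  0.166]
230 [ 0.541 -0.127  0.16 ] [ 0.553 -0.126  0.16 ] [ 0.564 -0.125  0.16 ]
233 [ 0.541 -0.13   0.155] [ 0.553 -0.124  0.154] [ 0.564 -0.123  0.154]
236 [ 0.541 -0.128  0.149] [ 0.554 -0.126  0.149] [ 0.564 -0.125  0.149]
239 [ 0.538 -0.057  0.118] [ 0.551 -0.052  0.116] [ 0.562 -0.04   0.112]
242 [ 0.592 -1.084  0.491] [ 0.551 -0.053  0.111] [ 0.562 -0.043  0.107]
245 [ 0.538 -0.056  0.105] [ 0.551 -0.053  0.105] [ 0.562 -0.04   0.1  ]
248 [ 0.538 -0.055  0.099] [ 0.553 -0.112  0.121] [ 0.562 -0.041  0.094]
251 [ 0.541 -0.118  0.117] [ 0.554 -0.123  0.119] [ 0.564 -0.12   0.119]
254 [ 0.541 -0.126  0.115] [ 0.554 -0.131  0.117] [ 0.564 -0.122  0.114]
257 [ 0.541 -0.123  0.108] [ 0.554 -0.129  0.11 ] [ 0.563 -0.055  0.081]
260 [ 0.539 -0.073  0.082] [ 0.554 -0.122  0.102] [ 0.563 -0.075  0.083]
```

View pics/c3.png

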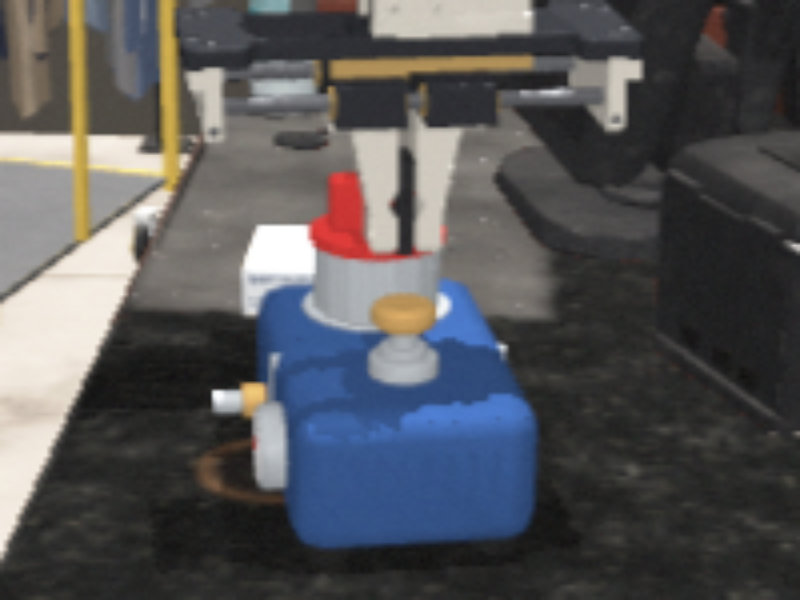

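Fingers end at crop (405,250), z≈0.147, with the head at (403,300). So the tip offset is confirmed at about +25 mm, and x and y are centred. Contact should come at reported z≈0.092 and the stop at ≈0.084.

```bash
python3 -m pendant '[[[0,0,-12,0,0,0],[0,0,-22,0,0,0],[0,0,-27,0,0,0],[0,0,-30,0,0,0],[0,0,-33,0,0,0],[0,0,-33,0,0,0]]]'; python3 -m pendant '[[[0,0,-2,0,0,0],[0,0,-4,0,0,0],[0,0,-4,0,0,0]]]';python3 -m pendant '[[[0,0,-1,0,0,0],[0,0,-1,0,0,0]]]'
```

```text
clock: 5.48
tool_pos: [0.551, -0.1172, 0.0894]
orientation: [-180.0, -0.0, -168.9]
force: [-3.1, 0.7, 5.0]
opening: 0.0005
clock: 5.85
tool_pos: [0.5514, -0.1173, 0.0873]
orientation: [-180.0, 0.0, -168.9]
force: [-8.3, 1.6, 17.0]
opening: 0.0002
clock: 6.1
tool_pos: [0.5515, -0.1173, 0.0872]
orientation: [-179.9, 0.1, -168.9]
force: [-10.6, 3.2, 24.4]
opening: 0.0003
```

The TCP has stalled with 24 N, well over 7 N, so it's at the stop. I'll check the head height numerically, then let it spring back.

```bash
cat > pl.py <<'E'
from h import *
import sys
s=snap('side',sys.argv[1]); h=cv2.cvtColor(s['pixels'],cv2.COLOR_RGB2HSV)
m=(h[...,0]>10)&(h[...,0]<32)&(h[...,1]>90); m[:,:298]=0;m[:,324:]=0;m[:242]=0;m[:275]&=True;m[275:]=0
v,u=np.where(m); print('brass',len(v),np.percentile(v,[2,50,98]),u.mean(),get_obs()['force'])
E
python3 pl.py p1; python3 -m pendant '[[[0,0,4,0,0,0],[0,0,10,0,0,0],[0,0,20,0,0,0],[0,0,40,0,0,0],[0,0,60,0,0,0]]]'; python3 pl.py p2
python3 -c "
from h import *
a,b=[cv2.resize(np.load('pics/%s.npz'%f)['pixels'][215:295,270:350,::-1],(400,400)) for f in('p1','p2')]; cv2.imwrite('pics/pp.png',np.hstack([a,b]))"
```

```text
brass 96 [256. 259. 262.] 310.5416666666667 [-11.46653643   3.62536717  24.62413766]
clock: 6.78
tool_pos: [0.5517, -0.117, 0.145]
orientation: [-180.0, 0.0, -168.9]
force: [0.2, -0.5, -1.0]
opening: 0.0002
brass 137 [249. 253. 258.] 310.4963503649635 [ 1.27118329 -0.96649701  2.84644955]
```

View pics/pp.png

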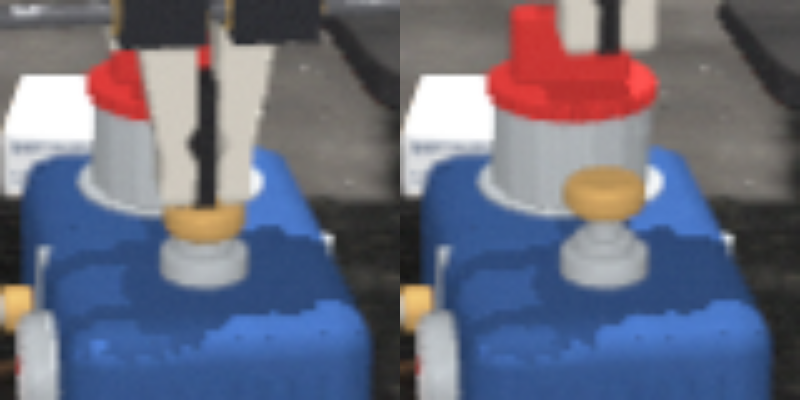

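Left: pressed, brass lower edge at row 262. Right: released, lower edge at row 258, i.e. about 8 mm up again. The relief is done. Next I move over the cap (tank-on), turn back by −90° and open.

```bash
python3 -m pendant '[[[0,0,20,0,0,-10],[-3,15,20,0,0,-20],[-6,30,20,0,0,-30],[-9,45,20,0,0,-40],[-12,60,20,0,0,-50],[-15,75,20,0,0,-60],[-17,88,20,0,0,-70],[-17,88,20,0,0,-80],[-17,88,20,0,0,-90],[-17,88,20,0,0,-90]]]' -1; python3 -c "
from h import *
s=snap('side','s4'); t=snap('top','t4'); print(get_obs()['joint_pos'])
a=cv2.resize(s['pixels'][170:290,240:360,::-1],(400,400)); b=cv2.resize(t['pixels'][190:310,260:380,::-1],(400,400))
cv2.imwrite('pics/c4.png',np.hstack([a,b]))"
```

```text
clock: 8.07
tool_pos: [0.5346, -0.0289, 0.1644]
orientation: [180.0, -0.0, 101.2]
force: [0.2, -0.5, -0.1]
opening: 0.0869
[ 1.78876327e+01  9.20427971e+00 -2.03201676e+01 -1.35897563e-03
 -6.04549301e+01 -9.65549378e+01]
```

View pics/c4.png

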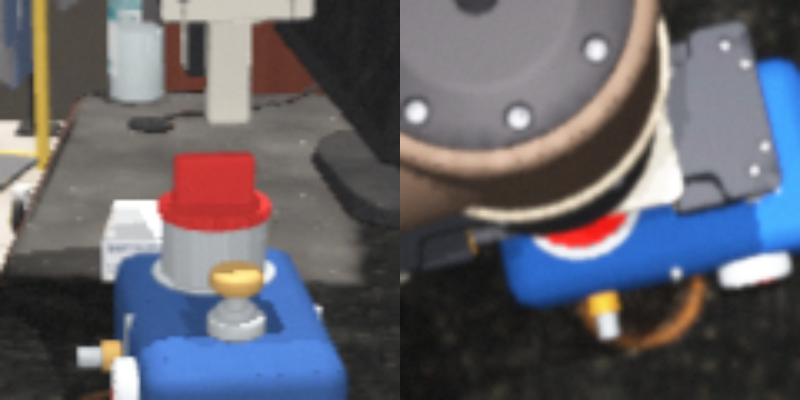

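The front finger (228,120) is offset from the bar (214,180) by what the 11° yaw predicts. Descending to true tip height ≈0.129, just above the disc, and closing.

```bash
python3 -m pendant '[[[0,0,-20,0,0,0],[0,0,-40,0,0,0],[0,0,-52,0,0,0],[0,0,-57,0,0,0],[0,0,-58,0,0,0],[0,0,-58,0,0,0]]]'; python3 -m pendant '[[[0,0,0,0,0,0],[0,0,0,0,0,0],[0,0,0,0,0,0],[0,0,0,0,0,0],[0,0,0,0,0,0],[0,0,0,0,0,0],[0,0,0,0,0,0],[0,0,0,0,0,0]]]' 1
python3 -c "
from h import *
s=snap('side','s5'); print(get_obs())
cv2.imwrite('pics/c5.png',cv2.resize(s['pixels'][170:290,240:360,::-1],(500,500)))"
```

```text
clock: 8.93
tool_pos: [0.5347, -0.029, 0.1068]
orientation: [180.0, 0.0, 101.1]
force: [0.2, 0.5, -0.2]
opening: 0.0883
clock: 9.93
tool_pos: [0.5343, -0.0291, 0.1063]
orientation: [-180.0, 0.0, 101.1]
force: [0.4, -1.1, 0.2]
opening: 0.0138
{'clock': 9.975, 'joint_pos': array([ 1.78874597e+01,  1.24857140e+01, -2.46726517e+01, -9.79219396e-04,
       -5.28427390e+01, -9.67863838e+01]), 'qvel': array([-0.02232808,  0.09916891, -0.00491683,  0.10645337, -0.03400731,
        0.10236434]), 'tau': array([-4.73237887e-02, -4.25690818e+01,  2.47604173e+01,  5.90553224e+00,
       -8.56160978e-02, -6.03543653e-03]), 'tool_pos': array([ 0.53429176, -0.02909409,  0.10630477]), 'orientation': array([-1.79998811e+02, -6.44389429e-04,  1.01100484e+02]), 'force': array([ 0.09227491, -0.26717705,  0.36114386]), 'moment': array([ 0.02049527, -0.04115892, -0.02087552]), 'opening': 0.013889924456416632}
```

View pics/c5.png

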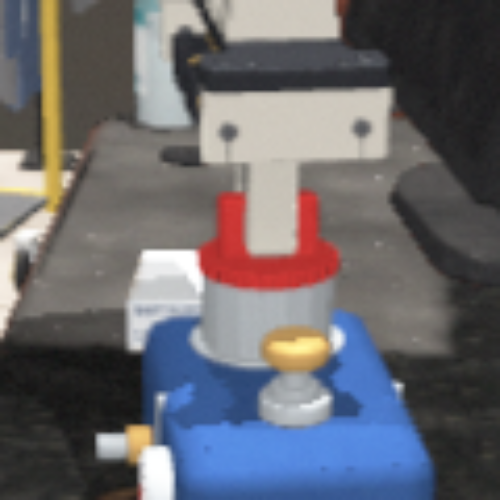

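The finger grips the bar in the middle (crop 272,220) with a 13.9 mm opening. Trying counter-clockwise gently.

```bash
cat > o.py <<'E'
from plant import *
o=get_obs();print('M',o['moment'].round(2),'F',o['force'].round(1),'q6',o['joint_pos'][5].round(1),o['opening'])
E
python3 -m pendant '[[[0,0,0,0,0,4],[0,0,0,0,0,8],[0,0,0,0,0,8]]]'; python3 o.py; python3 -m pendant '[[[0,0,0,0,0,3],[0,0,0,0,0,6],[0,0,0,0,0,6]]]'; python3 o.py
```

```text
clock: 10.35
tool_pos: [0.5343, -0.0291, 0.1063]
orientation: [180.0, 0.0, 109.1]
force: [0.9, -0.2, -0.3]
opening: 0.0139
M [ 0.05  0.01 -0.02] F [ 0.9 -0.2 -0.3] q6 -88.8 0.013924560620484538
clock: 10.72
tool_pos: [0.5349, -0.0298, 0.1064]
orientation: [180.0, 0.1, 115.0]
force: [2.6, -3.3, -2.4]
opening: 0.014
M [-1.66 -1.12 -0.07] F [ 2.6 -3.3 -2.4] q6 -82.9 0.014025860838666929
```

```bash
python3 -m pendant '[[[0,0,0,0,0,2],[0,0,0,0,0,4],[0,0,0,0,0,4]]]'; python3 o.py
python3 -c "
from h import *
s=snap('side','s6')
cv2.imwrite('pics/c6.png',cv2.resize(s['pixels'][200:260,270:340,::-1],(700,600),interpolation=cv2.INTER_CUBIC))"
```

```text
clock: 11.1
tool_pos: [0.5352, -0.0299, 0.1065]
orientation: [180.0, 0.1, 119.0]
force: [4.1, -5.0, -2.4]
opening: 0.0141
M [-2.15 -1.6  -0.47] F [ 4.1 -5.  -2.4] q6 -78.9 0.014089046070833482
```

View pics/c6.png

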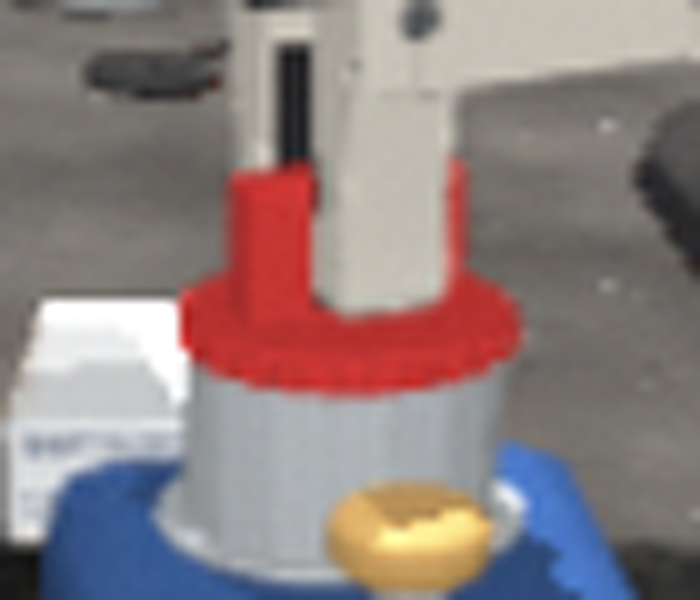

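Torque builds from about 10° onwards (Mx, My and Mz all rising), so counter-clockwise is the blocked way. I go back to neutral, re-grip to undo any slip in the jaws, then turn clockwise.

```bash
python3 -m pendant '[[[0,0,0,0,0,-9],[0,0,0,0,0,-18],[0,0,0,0,0,-18]]]'; python3 o.py; python3 -m pendant '[[[0,0,0,0,0,0],[0,0,0,0,0,0],[0,0,0,0,0,0],[0,0,0,0,0,0]]]' 0.4; python3 o.py;  python3 -m pendant '[[[0,0,0,0,0,0],[0,0,0,0,0,0],[0,0,0,0,0,0],[0,0,0,0,0,0],[0,0,0,0,0,0],[0,0,0,0,0,0]]]' 1; python3 o.py; python3 -m pendant '[[[0,0,0,0,0,-7],[0,0,0,0,0,-14],[0,0,0,0,0,-20],[0,0,0,0,0,-20]]]'; python3 o.py
```

```text
clock: 11.52
tool_pos: [0.5343, -0.0291, 0.1063]
orientation: [-180.0, 0.0, 101.1]
force: [0.4, -0.2, -0.8]
opening: 0.0137
M [-0.05  0.02  0.02] F [ 0.4 -0.2 -0.8] q6 -96.8 0.013700761654356103
clock: 12.02
tool_pos: [0.5343, -0.0291, 0.1063]
orientation: [-180.0, -0.0, 101.1]
force: [0.8, 0.4, -0.3]
opening: 0.0262
M [ 0.04 -0.03  0.01] F [ 0.8  0.4 -0.3] q6 -96.8 0.026194132940323432
clock: 12.78
tool_pos: [0.5343, -0.0291, 0.1063]
orientation: [-180.0, 0.0, 101.1]
force: [-0.4, 0.1, 0.0]
opening: 0.0139
M [-0.01  0.02  0.03] F [-0.4  0.1  0. ] q6 -96.8 0.013855235644362847
clock: 13.28
tool_pos: [0.5343, -0.0291, 0.1063]
orientation: [180.0, -0.0, 81.1]
force: [0.2, -0.2, -0.5]
opening: 0.0138
M [-0.05 -0.01  0.01] F [ 0.2 -0.2 -0.5] q6 -116.7 0.013792954915648695
```

Clockwise is free at 20°. Continuing to 55°, then a small test lift.

```bash
python3 -m pendant '[[[0,0,0,0,0,-8],[0,0,0,0,0,-16],[0,0,0,0,0,-24],[0,0,0,0,0,-30],[0,0,0,0,0,-35],[0,0,0,0,0,-35]]]'; python3 o.py; python3 -m pendant '[[[0,0,2,0,0,0],[0,0,4,0,0,0],[0,0,5,0,0,0],[0,0,5,0,0,0]]]'; python3 o.py
```

```text
clock: 14.02
tool_pos: [0.5345, -0.0288, 0.1063]
orientation: [-180.0, -0.0, 46.3]
force: [0.7, 1.9, -0.4]
opening: 0.0136
M [ 0.65 -0.09  0.02] F [ 0.7  1.9 -0.4] q6 -151.6 0.01362112203921562
clock: 14.52
tool_pos: [0.5341, -0.029, 0.1113]
orientation: [-180.0, 0.0, 46.1]
force: [-0.5, 2.7, -0.7]
opening: 0.0137
M [0.96 0.47 0.  ] F [-0.5  2.7 -0.7] q6 -151.8 0.013673512591046297
```

```bash
python3 -m pendant '[[[0,0,5,0,0,0],[0,0,12,0,0,0],[0,0,22,0,0,0],[0,0,37,0,0,0],[0,0,55,0,0,0],[0,0,70,0,0,0],[0,0,79,0,0,0],[0,0,79,0,0,0],[0,0,79,0,0,0]]]'; python3 o.py
python3 -c "
from h import *
s=snap('side','s7'); 
cv2.imwrite('pics/c7.png',cv2.resize(s['pixels'][130:310,220:400,::-1],(600,600),interpolation=cv2.INTER_CUBIC))
h=cv2.cvtColor(s['pixels'],cv2.COLOR_RGB2HSV); r=((h[...,0]<6)|(h[...,0]>174))&(h[...,1]>150); r[:140]=0;r[230:]=0;r[:,:280]=0;r[:,335:]=0
v,u=np.where(r); P=np.array([pt(s,a,b) for a,b in zip(u,v)]); P=P[(P[:,1]>-.08)&(P[:,1]<.03)]
print(P.min(0),P.max(0),np.median(P,0))
for b in range(v.min(),v.max()+1,2):
  uu=u[v==b]; print(b,uu.min(),uu.max(),pt(s,int(uu.mean()),b).round(3))
"
```

```text
clock: 15.65
tool_pos: [0.5339, -0.0291, 0.1897]
orientation: [-180.0, 0.0, 46.1]
force: [-0.1, 0.2, -1.6]
opening: 0.0137
M [-0.08 -0.04 -0.01] F [-0.1  0.2 -1.6] q6 -151.8 0.013744638040375136
[ 0.50391779 -0.06884328  0.19556116] [ 0.56753184 -0.00919615  0.23824844] [ 0.54193469 -0.04687935  0.20980328]
173 304 306 [ 0.537 -0.029  0.238]
175 304 311 [ 0.542 -0.042  0.237]
177 304 313 [ 0.544 -0.047  0.235]
179 305 313 [ 0.546 -0.046  0.231]
181 305 313 [ 0.546 -0.049  0.228]
183 305 313 [ 0.546 -0.051  0.225]
185 305 314 [ 0.546 -0.052  0.221]
187 288 319 [ 0.54  -0.045  0.215]
189 287 322 [ 0.536 -0.039  0.21 ]
191 287 321 [ 0.537 -0.051  0.209]
193 288 321 [ 0.537 -0.061  0.208]
195 291 317 [ 0.538 -0.066  0.206]
```

View pics/c7.png

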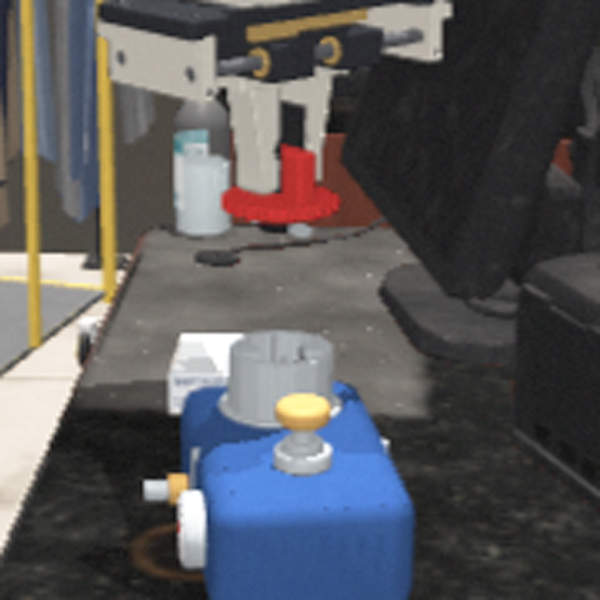

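The cap is off, level, centred (disc column 304.5, neck column 304.6), with its underside at ≈0.199 m, about 83 mm above the rim. The plunger is up. Handing in.

```bash
python3 -c "
from plant import *
print(close_job()); print(get_obs()['clock'],get_obs()['opening'])"
```

```text
the job is handed in; nothing more can be done
None
the job is handed in; nothing more can be done
```

The tank's relief plunger has been pressed to its stop and has sprung back. The large red cap is off and held level about 83 mm above the filler opening. I handed the job in at about 15.7 s, and no verdict was reported.

- **Relief plunger:** It stalled at about 24 N, and the side picture shows it about 8 mm lower when pressed and back up afterwards.
- **Cap direction:** Counter-clockwise (seen from above) the torque built up between about 8° and 14° of turn, which I took for the stop. Clockwise it turned freely to 55° and lifted with almost no force.
- **Last checks:** The opening was 13.7 mm, so the bar is still gripped. The tool is level, and the cap is centred over the neck to within a pixel in the side view; its depth away from that camera rests on the reported position. The tank, the white box and the plunger look as before in that view. I did not re-check the spools and the small red cap, which were out of that picture, but the arm did not go near them.
- **Disagreement:** The finger tips really sit about 22–25 mm higher than the reported tool position. My first press therefore stopped short in the air. I corrected the heights from the camera depth, and turned the gripper 90° for the second press so its long side would clear the cap.

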